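# Feed twist-lock sample cups to the blow-off cabinet

## Robot

A 6-joint arm with a two-finger parallel gripper is mounted at the origin on the work surface. World frame = base frame: x ahead of the robot, y to its left, z up, the work surface at z = 0. Lengths are in mm, angles in rad, forces in N, time in s.
With the tool pointing down it reaches from about 325 to 875 mm from the base axis. Payload 4.4 kg.
Tool frame: the origin (TCP) lies on the centre line of the jaws, within the pads' length; the fingertips stand ahead of it and the grasp point (between the pads) lies 6 mm ahead of it (ctrl.tcp_to_tips is the z of the fingertips in the tool frame, in mm); z points along the fingers, y is the direction in which the jaws open and shut (so a half turn about z gives the same grasp; the last joint's range is limited). The gripper opens to 85 mm and grips with 20 to 120 N. Pads are 22 mm wide; open, the fingers measure 114 mm over their backs; the gripper's body (76 mm by 85 mm) begins 54 mm behind the grasp point. The pads swing forward as they close: fully open they stand 13 mm farther back than shut.
Start: joints at [1.02, 0.207, 1.542, -0, 1.393, -0.15], TCP at [224.349, 529.429, 256.282] pointing down, gripper open.
Joint ranges: [-2.73, 2.73], [-0.86, 2.22], [0.23, 2.46], [-1.11, 4.25], [0.08, 2.63], [-2.82, 2.82]. Speed limits (rad/s): [2.79, 2.79, 3.14, 3.14, 3.14, 3.14].

## Interface

Orientations are given as a 3x3 rotation matrix whose columns are the frame's x, y, z axes.
In Python, from plant import ctrl, sensors, optics gives the robot as it stands. Calls block until the motion is done:
- ctrl.move_ptp(position, orientation): joint-space move of the TCP to a pose.
- ctrl.move_l(position, rot=None, vel=150, threshold=None): straight line of the TCP; rot=None keeps the orientation; vel is the mean speed in mm/s. With threshold (N) it stops when the force on the tool has changed by that much, and returns True; else False.
- ctrl.set_joints(angles): joint-space move.
- ctrl.gripper_to(opening, force=None): finger opening in mm; force is the grip in N (None keeps the last); returns when the fingers have stopped.
- ctrl.hold(seconds).
- ctrl.solve_ik(position, orientation): joint angles nearest the present ones, or None.
- sensors.read_state(): the state.
- optics.grab_frame(name): name is "scene" or "side" or "wrist"; returns (picture, depth): 384x512x3 uint8, red, green, blue; 384x512 float32, mm along the optical axis (not along the pixel's ray), 0 where there is no reading.
- optics.camera_params(name): a dict with "mtx" (3x3 intrinsics, pixels), "R" (3x3) and "t" (3): a world point X has camera coordinates R X + t; the wrist camera has in their place "T_tool_cam" (4x4, takes a point from camera to tool coordinates, whose origin is the TCP and whose axes are the flange's). Camera axes: x right, y down, z forward; pixel columns grow to the right and rows downward; lengths in mm; the calibration is good to about 2 mm. A picture is of the moment at which its call begins: read the wrist's pose just before it. camera_params takes no time and is no camera call.
A pose or a line that the arm cannot do raises ctrl.MotionError and nothing moves.
- ctrl.finish_job(): hands the job in, once; it reports no verdict.
The state is a dict: "t": time; "q": joint angles; "qvel": joint speeds; "tau": joint torques, N m; "eef_pos": TCP position; "eef_rot": TCP orientation; "force": force on the tool from outside, world axes, zero at the start; "wrist_torque": the same for the moment, N m; "grip_width": finger opening in mm.
Only numpy, scipy, OpenCV 4.12 (cv2) and the standard library are available. Lean on these libraries where they do the work, as an engineer would, in place of code of your own. Each camera call takes 0.05 s, during which the arm holds its last target.

## Task

The sample cups have gathered dust and must be blown clean. The cabinet's air has been left on, so shut its valve first; then free the cups one by one from the top of their stacks (lugs lock them: twist about a sixth of a turn while easing it up) and set each, like any loose cup on the bench, on the cabinet's tipping tray, so that its weight tips the tray and sends it inside. With every cup inside and the tray back level, open the valve half way, to 45 degrees, let it blow for five seconds and shut it again, leaving the other things on the bench where they are.

Things in the scene. Friction and masses are not known exactly. Their poses are not given: they have to be found in the camera images.
- stand: fixed cup stand, turned any way: dark steel plate 100 x 240 x 12 mm with two black tube sockets 61 mm across, 130 mm apart along its y, rims 62 mm above the bench. Origin: centre of the underside, z up. A socket's first cup has its rim 96 mm above the bench; each further nested cup is coaxial and 34 mm higher, its collar resting on the collar below, so keep the fingertips less than 34 mm below the top rim
- socket_a (a point): centre of the mouth of socket a, 62 mm up. Locking, alike at every cup and socket: lugs 120 degrees apart catch 5 mm up under nibs in the collar below, so a straight pull is held; 2 mm keys on the rim stop a seated cup from turning. Lift the top cup 3 to 4 mm, turn it 60 degrees either way (35 to 85 will do), lift out; clear 50 mm up. At the start all cups on the stand have its yaw (lugs under nibs)
- socket_b (a point): centre of the mouth of socket b, 62 mm above the bench; it locks a cup just as socket a does
- tray_spot (a point): where to set a cup: on the tray's upper surface, 225 mm above the bench, 52 mm inward of its pivot, mid-width; a cup within 12 mm of it, upright or lying, tips the tray. Aluminium tray 130 mm long (along x), 110 mm wide, with side flanges 12 mm high and brackets 13 mm high beside it, in front of the mouth. Axes as the axle's while level
- tray (a joint): tilt of the counterweighted tray, rad: 0 level (at rest), 0.80 fully tipped into the cabinet. A released cup's weight tips it in about half a second and the cup slides or tumbles down the chute onto a slippery liner falling to the cabinet's rear right corner; the counterweight then brings the tray back level in about a second
- valve_grip (a point): on the axis of the air valve's handle, where to grip it, 114 mm above the bench: blue bar 56 mm long, 10 mm thick, 102 to 122 mm above the bench, on a brass ball valve in the steel pipe in front and to the left of the cabinet. It turns about a vertical axis. Its x axis points across the bar's thickness, y along the bar
- valve (a joint): angle of the air valve, rad: 0 shut (bar across the pipe, along the axle's y), 1.571 fully open (bar along the pipe), half open 0.785; found well open (0.9 to 1.45) at the start. Grows anticlockwise seen from above; stiff (0.12 N m), it stays where it is left. The 18 mm pipe's front run, 70 mm above the bench, lies at x = 25 mm, y = 105 to 220 mm from the axle
- pattern_roller: bystander: decorator's pattern roller, clay-coloured roller 170 mm wide in a frame with an upright handle, about 130 x 190 x 190 mm; origin at the centre of its underside
- jar: bystander: white jar, 64 mm across, 85 mm tall; origin at the centre of its underside
- tin: bystander: tin can, 72 mm across, 100 mm tall; origin at the centre of its underside
- putty_knife: bystander: putty knife lying on the bench, 200 mm long along its x; origin at the middle of its underside
- brush: bystander: brush lying on the bench, 190 mm long along its x; origin at the middle of its underside
- tape_roll: bystander: roll of masking tape lying flat, 100 mm across, 25 mm high; origin at the centre of its underside
- axle (a point): middle of the tray's axle, 225 mm above the bench, fixed to the air blow-off cabinet: grey-blue frame with clear roof, sides and back, 300 mm deep, 260 wide, 245 high. x points level into the cabinet through its open mouth, which faces the robot at x = 115 mm; its back is at x = 415 mm; y to the left seen from the robot, z up. A cup is inside once its middle is past the mouth and 40 mm below the axle
- cup_a1_mid (a point): off-white rigid plastic twist-lock sample cup, 84 mm tall, 60-85 g: foot 38 mm across, neck 45 mm with three lugs, and from 53 to 84 mm up a collar 60 mm across (61 at the rim; up to 63 at some angles). Point on its axis, half-way up (42 mm from either end); z from bottom to mouth. Lowest of the stack in socket a.
- cup_a2_mid (a point): off-white rigid plastic twist-lock sample cup, 84 mm tall, 60-85 g: foot 38 mm across, neck 45 mm with three lugs, and from 53 to 84 mm up a collar 60 mm across (61 at the rim; up to 63 at some angles). Point on its axis, half-way up (42 mm from either end); z from bottom to mouth. Nested in cup_a1, 34 mm higher.
- cup_a3_mid (a point): off-white rigid plastic twist-lock sample cup, 84 mm tall, 60-85 g: foot 38 mm across, neck 45 mm with three lugs, and from 53 to 84 mm up a collar 60 mm across (61 at the rim; up to 63 at some angles). Point on its axis, half-way up (42 mm from either end); z from bottom to mouth. Nested in cup_a2, 34 mm higher; in some runs only.
- cup_b1_mid (a point): off-white rigid plastic twist-lock sample cup, 84 mm tall, 60-85 g: foot 38 mm across, neck 45 mm with three lugs, and from 53 to 84 mm up a collar 60 mm across (61 at the rim; up to 63 at some angles). Point on its axis, half-way up (42 mm from either end); z from bottom to mouth. Lowest in socket b.
- cup_b2_mid (a point): off-white rigid plastic twist-lock sample cup, 84 mm tall, 60-85 g: foot 38 mm across, neck 45 mm with three lugs, and from 53 to 84 mm up a collar 60 mm across (61 at the rim; up to 63 at some angles). Point on its axis, half-way up (42 mm from either end); z from bottom to mouth. Nested in cup_b1, 34 mm higher; in some runs only.
- cup_d1_mid (a point): off-white rigid plastic twist-lock sample cup, 84 mm tall, 60-85 g: foot 38 mm across, neck 45 mm with three lugs, and from 53 to 84 mm up a collar 60 mm across (61 at the rim; up to 63 at some angles). Point on its axis, half-way up (42 mm from either end); z from bottom to mouth. Stands loose on the bench; in some runs only.
- cup_d2_mid (a point): off-white rigid plastic twist-lock sample cup, 84 mm tall, 60-85 g: foot 38 mm across, neck 45 mm with three lugs, and from 53 to 84 mm up a collar 60 mm across (61 at the rim; up to 63 at some angles). Point on its axis, half-way up (42 mm from either end); z from bottom to mouth. Stands loose on the bench; in some runs only.
Mind the look-alikes: they are no part of the job. Leave any blue or orange look-alike of the part that bears cup_b2_mid alone.

How it is judged:
By the outcome, as a careful person would: the job done as asked, in the order asked, and still so for the second after the job is handed in, with the robot touching nothing.
Of cup_a3, cup_b2, cup_d1, cup_d2 only 2 to 3 are there at a start; the rules pass over those that are not, and their reading is None.
At some moment in a run one of cup_d1, cup_d2 may be knocked a few centimetres aside while the robot is not near it.
Once in a run the grip may slacken for a moment while it holds something.
It also fails if it takes over 210 s, if anything falls off the work surface, if the arm or the gripper's body presses on something with over 40 N, if the wrist force passes 120 N, or if a joint passes its speed limit or range.

## Working session

There is one attempt and no reset: what is moved stays moved. The work goes in short steps, each a Python script; the robot and the scene stay as the last script left them, time stands still between calls to the robot, and variables do not carry over. Pictures are saved under pics/ and viewed, and the job is handed in when it is done.

```bash
ls; mkdir -p pics
python3 - <<'E'
from plant import ctrl,sensors,optics
import cv2
s=sensors.read_state();print(s['t'],s['eef_pos'],s['grip_width'],ctrl.tcp_to_tips)
for n in ['scene','side','wrist']:
    im,d=optics.grab_frame(n);cv2.imwrite(f'pics/0{n}.png',im[:,:,::-1])
    import numpy as np
    np.savez(f'pics/0{n}.npz',im=im,d=d)
    print(n,optics.camera_params(n))
E
```

```text
pics
0.0 [223.96624457 528.79454421 255.07872119] 85.69796548339605 25.0
scene {'mtx': array([[355.66060252,   0.        , 259.45470602],
       [  0.        , 355.66060252, 193.45995364],
       [  0.        ,   0.        ,   1.        ]]), 'R': array([[ 0.45187635,  0.89202426,  0.01002436],
       [ 0.68240782, -0.33840894, -0.64791894],
       [-0.57456708,  0.29961995, -0.76164333]]), 't': array([-252.50532032, -285.37291709, 1568.52266624])}
side {'mtx': array([[346.61012012,   0.        , 252.84394776],
       [  0.        , 346.61012012, 194.159032  ],
       [  0.        ,   0.        ,   1.        ]]), 'R': array([[ 0.9431825 , -0.33194215, -0.01487243],
       [-0.1871459 , -0.49370739, -0.84925228],
       [ 0.27456   ,  0.80378319, -0.52777778]]), 't': array([-497.94235481,  224.50929715,  955.06267335])}
wrist {'mtx': array([[271.49952768,   0.        , 253.89704335],
       [  0.        , 271.49952768, 193.10935876],
       [  0.        ,   0.        ,   1.        ]]), 'T_tool_cam': array([[-6.58457482e-04, -9.44514922e-01, -3.28467851e-01,
         8.54399736e+01],
       [ 9.99999748e-01, -7.08672743e-04,  3.31681274e-05,
        -6.92717410e-01],
       [-2.64104004e-04, -3.28467747e-01,  9.44515150e-01,
        -1.17206871e+02],
       [ 0.00000000e+00,  0.00000000e+00,  0.00000000e+00,
         1.00000000e+00]])}
```

View pics/0scene.png

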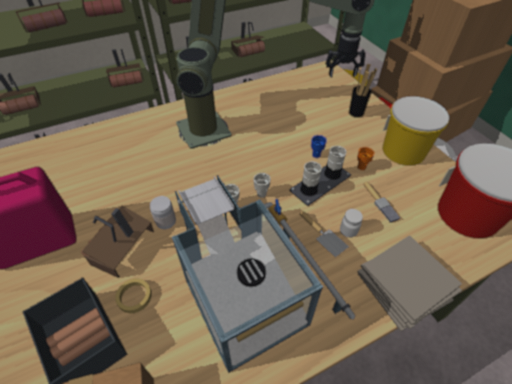

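View pics/0side.png

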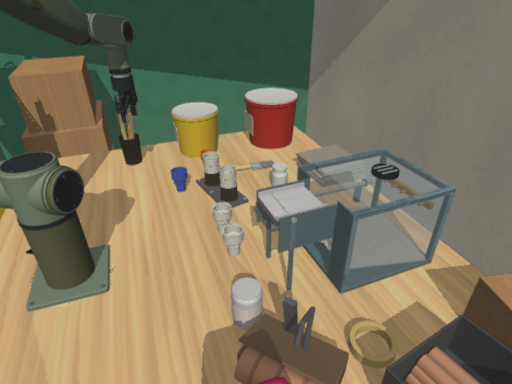

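View pics/0wrist.png

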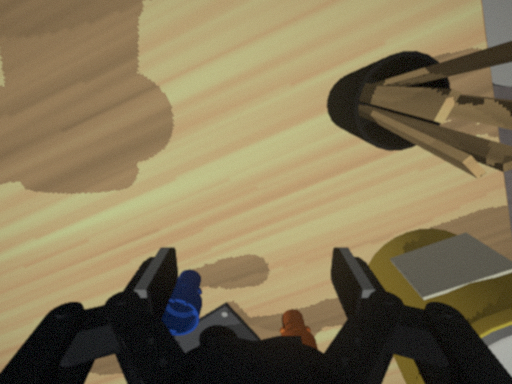

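Scene shows two stacks on the stand (312,180) and (336,160), and loose white cups near (262,184) and (233,192). The blue look-alike is at (318,146) and the orange one at (366,158). Next I crop closer.

Run:
```python
import cv2
a=cv2.imread('pics/0scene.png')[120:260,150:400];cv2.imwrite('pics/c1.png',cv2.resize(a,None,fx=3.2,fy=3.2,interpolation=cv2.INTER_CUBIC))
a=cv2.imread('pics/0side.png')[130:290,150:390];cv2.imwrite('pics/c2.png',cv2.resize(a,None,fx=3.3,fy=3.3,interpolation=cv2.INTER_CUBIC))
```

```text
(no output)
```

View pics/c1.png

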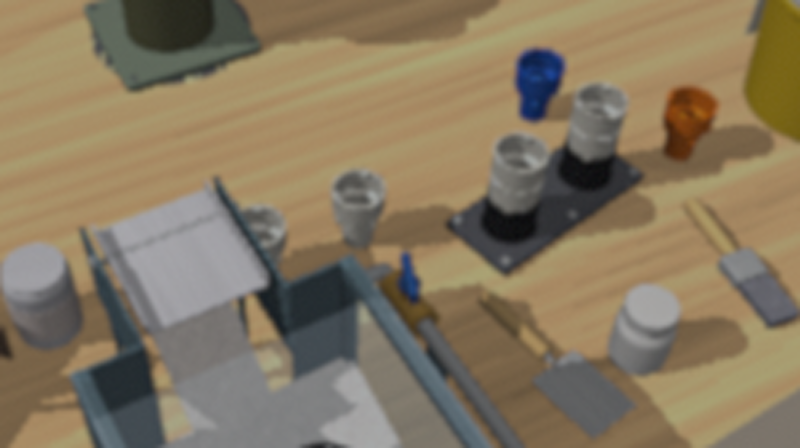

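View pics/c2.png

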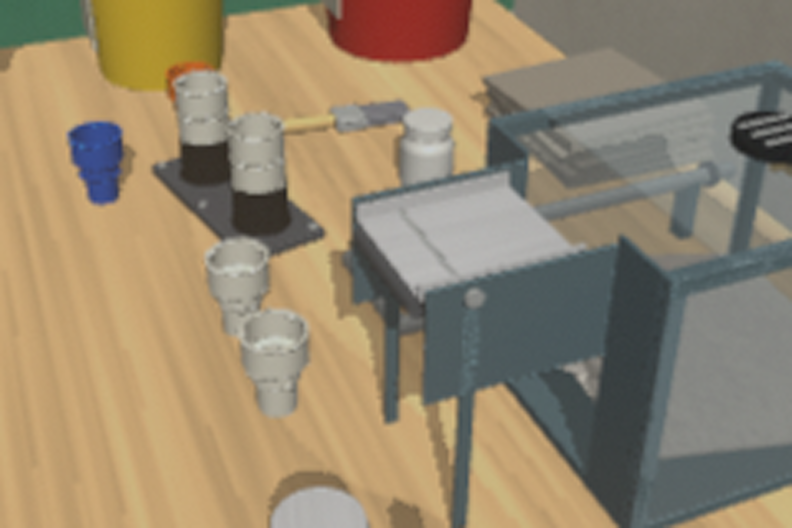

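The crops show two-cup stacks on both sockets, plus loose cups at side (223,218) and (234,240). That makes six cups: a1, a2, b1, b2, d1 and d2. The blue and orange ones and the jar at (352,222) are to be left alone.

```bash
cat > h.py <<'E'
import numpy as np, cv2
from plant import ctrl,sensors,optics
def cam(n,s=None):
    p=optics.camera_params(n);K=p['mtx']
    if n=='wrist':
        s=s or sensors.read_state();T=np.eye(4);T[:3,:3]=s['eef_rot'];T[:3,3]=s['eef_pos']
        M=T@p['T_tool_cam'];return K,M[:3,:3],M[:3,3]
    return K,p['R'].T,-p['R'].T@p['t']
def ray_plane(c,uv,z):
    K,R,o=c;uv=np.atleast_2d(np.asarray(uv,float))
    d=(R@np.linalg.inv(K)@np.c_[uv,np.ones(len(uv))].T).T
    return o+d*((z-o[2])/d[:,2])[:,None]
def proj(c,X):
    K,R,o=c;p=(K@R.T@(np.atleast_2d(X)-o).T).T;return p[:,:2]/p[:,2:]
def cloud(c,d):
    K,R,o=c;v,u=np.mgrid[:d.shape[0],:d.shape[1]]
    x=(u-K[0,2])/K[0,0]*d;y=(v-K[1,2])/K[1,1]*d
    return np.stack([x,y,d],-1)@R.T+o
def Rdown(a):
    # tool z down, tool y (jaw axis) at world angle a
    y=np.array([np.cos(a),np.sin(a),0]);z=np.array([0,0,-1.]);return np.c_[np.cross(y,z),y,z]
def save(n,name):
    s=sensors.read_state();im,d=optics.grab_frame(n);cv2.imwrite(f'pics/{name}.png',im[:,:,::-1]);c=cam(n,s)
    np.savez(f'pics/{name}.npz',im=im,d=d,K=c[0],R=c[1],o=c[2]);return im,d,c
def load(name):
    f=np.load(f'pics/{name}.npz');return f['im'],f['d'],(f['K'],f['R'],f['o'])
E
python3 - <<'E'
from h import *
np.set_printoptions(precision=1,suppress=True)
f=np.load('pics/0scene.npz');P=cloud(cam('scene'),f['d'])
for n,(u,v) in dict(blue=(318,140),orange=(366,153),stA=(312,168),stB=(336,152),c1=(262,178),c2=(233,190),jar=(353,215),tray=(208,200),tray2=(185,192),tray3=(218,183),handle=(278,203),roller=(120,225),tin=(161,205),roofcorner=(259,206),cl=(180,238),cbr=(317,290),base=(203,130),yb=(415,110),plate1=(293,190),plate2=(307,201),plate3=(350,174),boxR=(60,200)).items():
    print(n,P[v,u])
f=np.load('pics/0side.npz');P=cloud(cam('side'),f['d'])
print('side')
for n,(u,v) in dict(stA=(228,175),stB=(211,160),c1=(223,208),c2=(234,232),tray=(292,205),axL=(293,221),roofL=(340,208),roofR=(300,168),jar=(279,168)).items():
    print(n,P[v,u])
E
```

```text
blue [346.3 371.4  62.8]
orange [488.6 503.7  56.2]
stA [498.5 241.2  99.8]
stB [466.1 368.2  98.5]
c1 [426.2  77.   55.7]
c2 [429.6 -41.   52.5]
jar [726.6 258.   81.1]
tray [ 572.5 -174.3  224.7]
tray2 [ 516.9 -223.4  227.1]
tray3 [ 535.8 -127.1  237.5]
handle [599.   45.3 119.3]
roller [ 473.2 -426.7  134.9]
tin [ 419.6 -292.6   96. ]
roofcorner [669.6 -60.2 242.8]
cl [ 660.1 -287.3  224.7]
cbr [949.5 -51.2 241.2]
base [ 62.1 -14.9  44.3]
yb [481.2 702.5 191. ]
plate1 [496.  171.9  12. ]
plate2 [562.8 191.9   9.7]
plate3 [522.4 413.3  10.7]
boxR [ 280.  -577.2  123.5]
side
stA [509.2 199.8 113.8]
stB [478.2 317.7 122.5]
c1 [456.6  83.7  62.6]
c2 [457.  -36.4  53.3]
tray [ 561.6 -197.5  224.8]
axL [ 536.6 -256.8  224.5]
roofL [ 652.4 -262.3  235.5]
roofR [647.3 -62.8 243. ]
jar [719.  242.7  80.8]
```

Run:
```python
from h import *
np.set_printoptions(precision=2,suppress=True)
s=sensors.read_state();print(s['eef_rot'],s['q'])
for p in [(490,230,300),(580,45,200),(560,-165,330),(440,20,250)]:
  for a in np.radians([-180,-135,-90,-45,0,45,90,135]):
    print(p,round(np.degrees(a)),ctrl.solve_ik(p,Rdown(a)))
```

```text
[[-0.92  0.39 -0.  ]
 [ 0.39  0.92 -0.  ]
 [ 0.   -0.   -1.  ]] [ 1.02  0.21  1.54 -0.    1.39 -0.15]
(490, 230, 300) -180 None
(490, 230, 300) -135 [ 0.28  0.1   1.57 -0.    1.47  2.64]
(490, 230, 300) -90 [ 0.28  0.1   1.57 -0.    1.47  1.85]
(490, 230, 300) -45 [ 0.28  0.1   1.57 -0.    1.47  1.06]
(490, 230, 300) 0 [ 0.28  0.1   1.57 -0.    1.47  0.28]
(490, 230, 300) 45 [ 0.28  0.1   1.57 -0.    1.47 -0.51]
(490, 230, 300) 90 [ 0.28  0.1   1.57 -0.    1.47 -1.29]
(490, 230, 300) 135 [ 0.28  0.1   1.57 -0.    1.47 -2.08]
(580, 45, 200) -180 None
(580, 45, 200) -135 [-0.07  0.27  1.58 -0.    1.29  2.28]
(580, 45, 200) -90 [-0.07  0.27  1.58 -0.    1.29  1.5 ]
(580, 45, 200) -45 [-0.07  0.27  1.58 -0.    1.29  0.71]
(580, 45, 200) 0 [-0.07  0.27  1.58 -0.    1.29 -0.07]
(580, 45, 200) 45 [-0.07  0.27  1.58 -0.    1.29 -0.86]
(580, 45, 200) 90 [-0.07  0.27  1.58 -0.    1.29 -1.64]
(580, 45, 200) 135 [-0.07  0.27  1.58 -0.    1.29 -2.43]
(560, -165, 330) -180 [-0.43  0.18  1.42 -0.    1.54  2.71]
(560, -165, 330) -135 [-0.43  0.18  1.42 -0.    1.54  1.92]
(560, -165, 330) -90 [-0.43  0.18  1.42 -0.    1.54  1.14]
(560, -165, 330) -45 [-0.43  0.18  1.42 -0.    1.54  0.35]
(560, -165, 330) 0 [-0.43  0.18  1.42 -0.    1.54 -0.43]
(560, -165, 330) 45 [-0.43  0.18  1.42 -0.    1.54 -1.22]
(560, -165, 330) 90 [-0.43  0.18  1.42 -0.    1.54 -2.01]
(560, -165, 330) 135 [-0.43  0.18  1.42 -0.    1.54 -2.79]
(440, 20, 250) -180 None
(440, 20, 250) -135 [-0.15 -0.08  1.86 -0.    1.36  2.2 ]
(440, 20, 250) -90 [-0.15 -0.08  1.86 -0.    1.36  1.42]
(440, 20, 250) -45 [-0.15 -0.08  1.86 -0.    1.36  0.63]
(440, 20, 250) 0 [-0.15 -0.08  1.86 -0.    1.36 -0.15]
(440, 20, 250) 45 [-0.15 -0.08  1.86 -0.    1.36 -0.94]
(440, 20, 250) 90 [-0.15 -0.08  1.86 -0.    1.36 -1.72]
(440, 20, 250) 135 [-0.15 -0.08  1.86 -0.    1.36 -2.51]
```

Run:
```python
from h import *
ctrl.move_ptp((485,220,320),Rdown(0)); save('wrist','w1')
ctrl.move_ptp((500,-20,340),Rdown(0)); save('wrist','w2')
ctrl.move_ptp((560,-235,400),Rdown(0)); save('wrist','w3')
print(sensors.read_state()['t'])
a=np.hstack([cv2.imread(f'pics/w{i}.png') for i in (1,2)]);cv2.imwrite('pics/w12.png',cv2.resize(a,(800,300)))
```

```text
3.6917
```

View pics/w1.png

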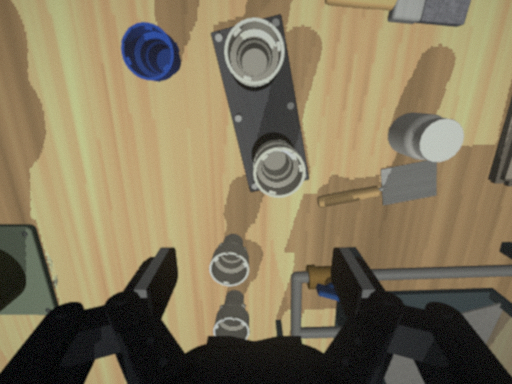

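View pics/w2.png

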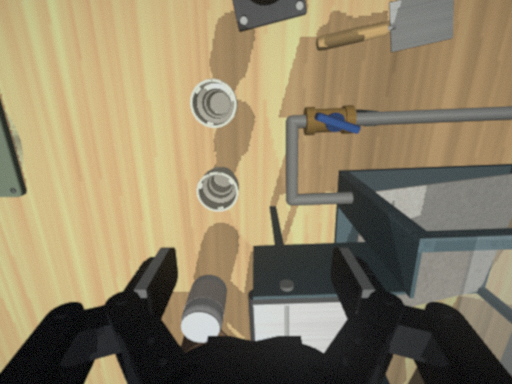

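View pics/w3.png

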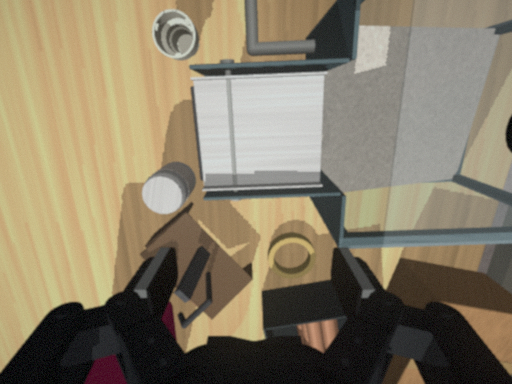

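```bash
cat >> h.py <<'E'
def circ(xy):
    from scipy.optimize import least_squares
    r=least_squares(lambda p:np.hypot(xy[:,0]-p[0],xy[:,1]-p[1])-p[2],[*xy.mean(0),30],loss='soft_l1',f_scale=1.0);return r.x
def white(im):
    h=cv2.cvtColor(im,cv2.COLOR_RGB2HSV);return (h[...,1]<60)&(h[...,2]>110)
E
python3 - <<'E'
from h import *
np.set_printoptions(precision=1,suppress=True)
def rim(name,uv,rad):
    im,d,c=load(name);P=cloud(c,d);v,u=np.mgrid[:384,:512]
    m=(np.hypot(u-uv[0],v-uv[1])<rad)&(d>0)
    z=P[...,2][m];zt=np.percentile(z[z<200],99) 
    k=m&(abs(P[...,2]-zt)<2.5);p=P[k]
    print(name,uv,'ztop',zt,'n',k.sum(),'bbox',p.min(0)[:2],p.max(0)[:2],'ctr',(p.min(0)+p.max(0))[:2]/2,'fit',circ(p[:,:2]), 'px',u[k].mean(),v[k].mean())
rim('w1',(255,52),38);rim('w1',(280,167),34)
rim('w1',(230,266),22);rim('w2',(214,103),28);rim('w2',(218,188),28);rim('w3',(176,33),24)
im,d,c=load('w2');P=cloud(c,d)
h=cv2.cvtColor(im,cv2.COLOR_RGB2HSV);m=(h[...,0]>105)&(h[...,0]<125)&(h[...,1]>150);m[:90]=0;m[140:]=0
vv,uu=np.nonzero(m);p=P[m];print('handle',len(p),np.median(p,0),uu.mean(),vv.mean(),p[:,2].max())
q=p[p[:,2]>116];r=cv2.minAreaRect(q[:,:2].astype(np.float32));print(r,np.degrees(np.arctan2(*np.linalg.svd(q[:,:2]-q[:,:2].mean(0))[2][0][::-1])))
im,d,c=load('w3');P=cloud(c,d)
v,u=np.mgrid[:384,:512]
m=(abs(P[...,2]-225)<5)&white(im)&(u>190)&(u<335)&(v>70)&(v<190);m=cv2.morphologyEx(m.astype(np.uint8),cv2.MORPH_OPEN,np.ones((5,5)))>0
print('tray',m.sum(),cv2.minAreaRect(P[m][:,:2].astype(np.float32)),np.median(P[m],0))
for uv in [(195,75),(325,73),(203,188),(322,185),(228,75),(234,188)]: print(uv,P[uv[1],uv[0]],ray_plane(c,uv,225)[0])
E
python3 -c "
import cv2;a=cv2.imread('pics/w3.png')[40:220,170:370];cv2.imwrite('pics/w3c.png',cv2.resize(a,None,fx=3.3,fy=3.3,interpolation=cv2.INTER_CUBIC))"
```

```text
w1 (255, 52) ztop 131.02459642430614 n 697 bbox [453.  319.9] [513.2 380.2] ctr [483.1 350.1] fit [483.1 349.8  28.5] px 253.62123385939742 50.17790530846485
w1 (280, 167) ztop 130.98892899080434 n 485 bbox [482.5 193.4] [542.3 253.8] ctr [512.4 223.6] fit [512.3 223.4  28.5] px 278.760824742268 171.88453608247423
w1 (230, 266) ztop 85.103848297179 n 265 bbox [415.   28.6] [474.7  89.9] ctr [444.9  59.2] fit [444.8  59.8  28.6] px 228.4377358490566 268.53207547169814
w2 (214, 103) ztop 85.08590590074886 n 374 bbox [415.3  30. ] [474.6  89.6] ctr [445.   59.8] fit [445.1  59.4  28.6] px 212.7620320855615 102.6470588235294
w2 (218, 188) ztop 84.77183345331177 n 315 bbox [414.8 -92.6] [474.8 -31.9] ctr [444.8 -62.2] fit [445.1 -62.4  28.6] px 216.52698412698413 191.27619047619046
w3 (176, 33) ztop 85.22006234770757 n 234 bbox [416.4 -90.6] [475.4 -33.6] ctr [445.9 -62.1] fit [446.  -62.9  28.1] px 177.17521367521368 33.43162393162393
handle 41 [609.5  34.9 122. ] 344.6585365853659 125.1951219512195 457.10094206054475
((562.0203247070312, 49.41788864135742), (5.831465721130371, 130.31155395507812), 73.48814392089844) -15.37782393155016
tray 13100 ((564.3779296875, -184.1963348388672), (131.28121948242188, 110.96334075927734), 2.1564393043518066) [ 564.6 -178.7  224.8]
(195, 75) [ 455.7 -108.8   -1.6] [ 500.8 -126.6  225. ]
(325, 73) [ 626.2 -125.7  237.1] [ 629.1 -124.6  225. ]
(203, 188) [ 503.  -241.6  232.3] [ 501.6 -243.9  225. ]
(322, 185) [ 639.9 -245.2  209.2] [ 635.7 -240.3  225. ]
(228, 75) [ 533.3 -126.5  224.1] [ 533.4 -126.5  225. ]
(234, 188) [ 537.5 -240.1  236.7] [ 536.6 -243.9  225. ]
```

View pics/w3c.png

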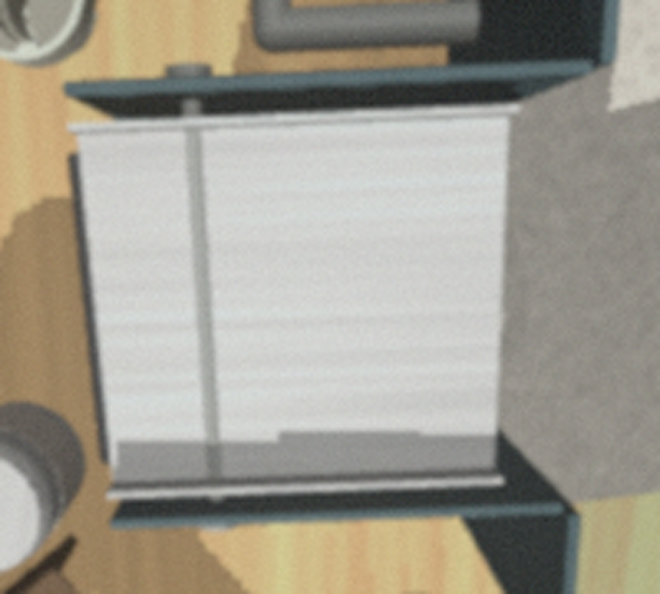

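Run:
```python
from h import *
np.set_printoptions(precision=1,suppress=True)
im,d,c=load('w3')
print(ray_plane(c,[(229.1,79.4),(234.2,182.4),(194,80),(203,180),(324.2,75),(321,172)],225))
im,d,c=load('w2');a=im[85:155,270:400,::-1];cv2.imwrite('pics/w2c.png',cv2.resize(a,None,fx=6,fy=6,interpolation=cv2.INTER_CUBIC))
h=cv2.cvtColor(im,cv2.COLOR_RGB2HSV);m=(h[...,0]>105)&(h[...,0]<125)&(h[...,1]>150)&(h[...,2]>60);m[:90]=0;m[140:]=0
m[:,:305]=0;m[:,370:]=0
vv,uu=np.nonzero(m);print(cv2.minAreaRect(ray_plane(c,np.c_[uu,vv],122)[:,:2].astype(np.float32)),len(uu))
```

```text
[[ 534.3 -130.5  225. ]
 [ 537.  -237.3  225. ]
 [ 499.4 -131.1  225. ]
 [ 502.2 -234.5  225. ]
 [ 628.5 -126.4  225. ]
 [ 633.3 -225.2  225. ]]
((601.4547119140625, 37.883995056152344), (5.765605926513672, 47.701988220214844), 72.67052459716797) 41
```

View pics/w2c.png

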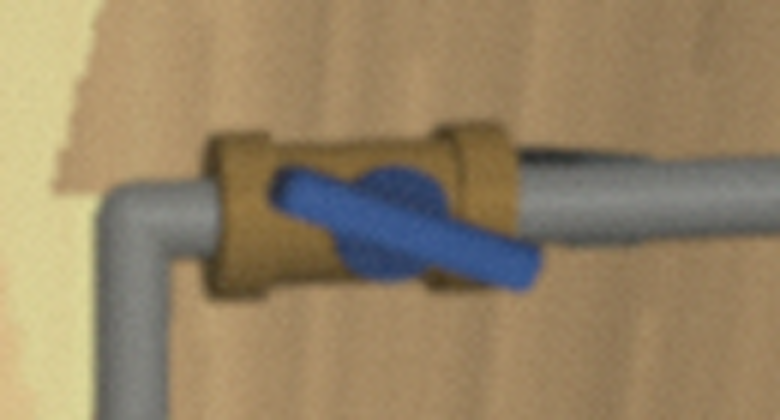

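Crop: the bar runs from (316,116) to (360,130) in w2, about 17° off the pipe, so the valve is at about 1.25 rad. Next I grip it and shut it.

```bash
cat >> h.py <<'E'
PSI=np.radians(1.8)
VALVE=np.array([601.,40.5])
E
python3 - <<'E'
from h import *
np.set_printoptions(precision=2,suppress=True)
im,d,c=load('w2')
p=ray_plane(c,[(270+(275+8)/6,85+188/6),(270+532/6,85+270/6)],122);print(p,p.mean(0))
b=np.arctan2(*(p[0]-p[1])[[1,0]]);print(np.degrees(b)); v=p.mean(0)
# hub/pipe line check
print(ray_plane(c,[(337.5,123)],122))
ctrl.move_ptp((v[0],v[1],230),Rdown(b-np.pi/2))
im,d,c=save('wrist','w4');print(sensors.read_state()['t'])
E
```

```text
[[574.44  46.05 122.  ]
 [625.86  30.14 122.  ]] [600.15  38.09 122.  ]
162.80813406798657
[[599.43  38.35 122.  ]]
4.975
```

View pics/w4.png

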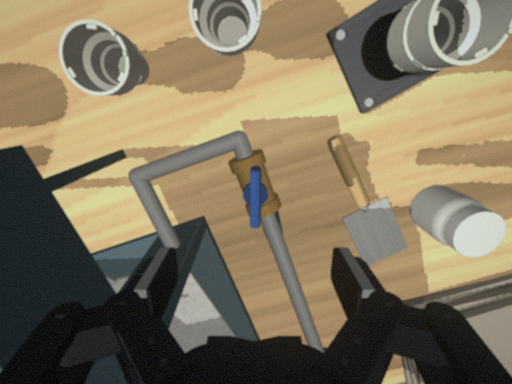

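The bar lies vertical between the jaws, from (255,167) to (256,227), so the alignment is good. I refine the centre from this view and turn it.

```bash
cat >> h.py <<'E'
def turn_valve(v,a0,a1,z=120,close=True,n=6):
    """bar gripped; jaw axis a0->a1"""
    for a in np.linspace(a0,a1,n+1)[1:]:
        ctrl.move_l((v[0],v[1],z),Rdown(a),vel=60)
E
python3 - <<'E'
from h import *
np.set_printoptions(precision=2,suppress=True)
im,d,c=load('w4')
h=cv2.cvtColor(im,cv2.COLOR_RGB2HSV);m=((h[...,0]>105)&(h[...,0]<125)&(h[...,1]>150)).astype(np.uint8);m[:150]=0;m[240:]=0;m[:,:235]=0;m[:,275:]=0
vv,uu=np.nonzero(m);k=(abs(uu-255)<6);p=ray_plane(c,np.c_[uu[k],vv[k]],122)[:,:2].astype(np.float32)
print(k.sum(),cv2.minAreaRect(p),np.array([uu.min(),uu.max(),vv.min(),vv.max()]))
P=cloud(c,d);print('z',P[196,255])
v=np.array(cv2.minAreaRect(p)[0]);print(v)
a=np.radians(162.8-90)
ctrl.gripper_to(45,40)
ctrl.move_l((v[0],v[1],230),vel=150)
print(ctrl.move_l((v[0],v[1],120),vel=150,threshold=15))
ctrl.gripper_to(0,60);s=sensors.read_state();print(s['grip_width'],s['force'],s['eef_pos'],s['t'])
E
```

```text
118 ((600.319091796875, 37.322853088378906), (7.074234485626221, 49.42003631591797), 73.02214813232422) [250 258 173 225]
z [596.89  39.29 122.52]
[600.32  37.32]
False
20.17729861809065 [0.17 6.21 6.11] [601.92  38.41 122.06] 6.9417
```

Run:
```python
from h import *
s=sensors.read_state();print(s['grip_width'],s['eef_pos'],s['force'],s['wrist_torque'])
ctrl.gripper_to(0,80);s=sensors.read_state();print(s['grip_width'],s['eef_pos'],s['force'],s['wrist_torque'])
save('wrist','w5');im,_,_=save('scene','s5')
cv2.imwrite('pics/s5c.png',cv2.resize(im[150:250,220:360,::-1],None,fx=5,fy=5,interpolation=cv2.INTER_CUBIC))
```

```text
20.17729861809065 [601.91763061  38.4073423  122.0643289 ] [0.17043873 6.21456937 6.10891183] [ 0.8891237  -0.14991447  0.00819271]
19.484681842705516 [601.91813384  38.41501942 122.17505482] [0.57679049 4.76794612 6.59272409] [ 0.85838    -0.07069069  0.00739155]
```

View pics/w5.png

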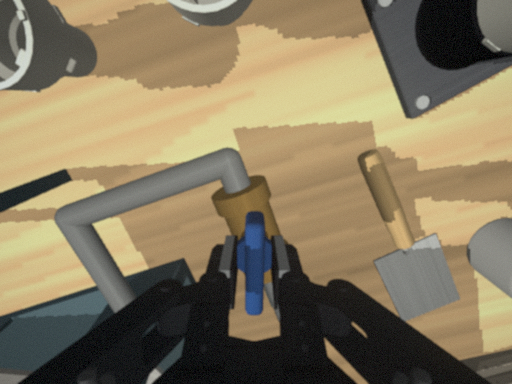

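View pics/s5c.png

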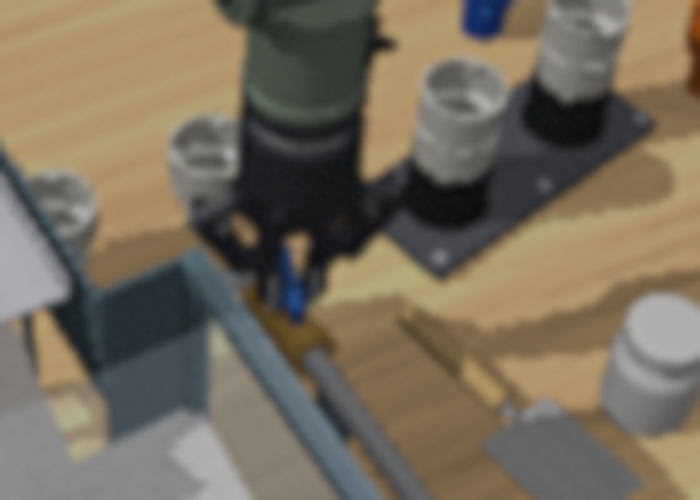

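The tips pinch the hub below the bar (pads at (235,270) and (280,270), 20 mm apart). I open, raise 8 mm and grip again.

Run:
```python
from h import *
np.set_printoptions(precision=2,suppress=True)
v=(600.3,37.8)
ctrl.gripper_to(40,40)
ctrl.move_l((*v,129),vel=60)
ctrl.gripper_to(0,60);s=sensors.read_state();print(s['grip_width'],s['force'],s['eef_pos'],s['t'])
save('wrist','w6')
if s['grip_width']<13:
    a0=np.radians(72.8)
    for a in np.linspace(a0,PSI-np.radians(1.5),6)[1:]:
        ctrl.move_l((*v,129),Rdown(a),vel=60);s=sensors.read_state();print(s['grip_width'],s['force'],s['wrist_torque'],s['t'],np.degrees(np.arctan2(s['eef_rot'][1,1],s['eef_rot'][0,1])))
    save('wrist','w7')
```

```text
8.836346378915295 [-1.61  2.27  8.98] [601.64  38.51 131.48] 8.275
8.29078083883584 [-0.15  3.34  8.89] [ 0.39  0.28 -0.07] 8.725 58.29228679619068
8.473766770721912 [-1.25  3.64  8.85] [ 0.46  0.31 -0.12] 9.125 43.794187174082715
8.662684670877347 [-0.23  3.33  8.48] [ 0.43  0.2  -0.11] 9.525 29.292861301364933
8.442410870218518 [-0.59  3.45  8.92] [ 0.52  0.26 -0.1 ] 9.925 14.790036796560129
8.417467776778663 [-0.29  3.9   8.57] [0.6  0.1  0.86] 10.325 0.4881248876957206
```

```bash
python3 -c "
import cv2,numpy as np
cv2.imwrite('pics/w67.png',cv2.resize(np.hstack([cv2.imread('pics/w6.png'),cv2.imread('pics/w7.png')]),(800,300)))"
```

```text
(no output)
```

View pics/w67.png

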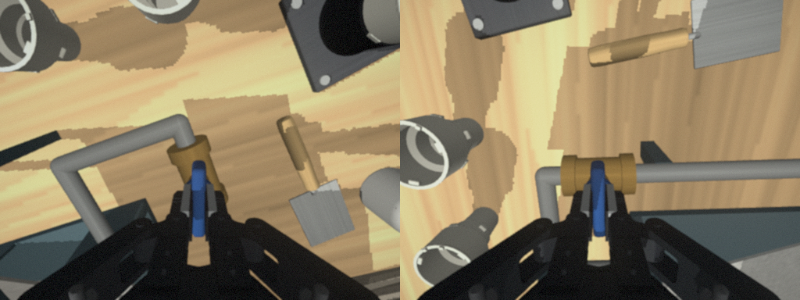

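The torque jump at the end suggests the shut stop was reached, and the bar at (598,200) lies across the pipe. I release and check.

Run:
```python
from h import *
v=(600.3,37.8)
ctrl.gripper_to(40,40)
ctrl.move_l((*v,230),vel=200)
ctrl.gripper_to(85)
im,d,c=save('wrist','w8')
print(sensors.read_state()['t'])
cv2.imwrite('pics/w8c.png',cv2.resize(im[130:260,190:330,::-1],None,fx=5,fy=4.5,interpolation=cv2.INTER_CUBIC))
h=cv2.cvtColor(im,cv2.COLOR_RGB2HSV);m=((h[...,0]>105)&(h[...,0]<125)&(h[...,1]>150)).astype(np.uint8);m[:150]=0;m[240:]=0;m[:,:235]=0;m[:,275:]=0
vv,uu=np.nonzero(m);p=ray_plane(c,np.c_[uu,vv],122)[:,:2].astype(np.float32)
print(cv2.minAreaRect(p),cv2.fitLine(p,cv2.DIST_HUBER,0,.01,.01).T)
```

```text
12.0083
((602.3461303710938, 40.394073486328125), (15.50317096710205, 41.70411682128906), 15.17117977142334) [[ 8.3124056e-02 -9.9653924e-01  6.0059949e+02  4.1303993e+01]]
```

View pics/w8c.png

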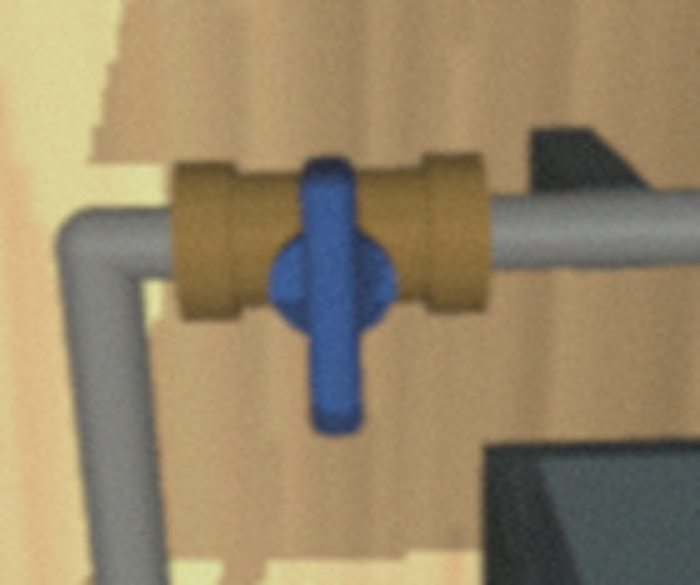

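The valve is shut: the bar is perpendicular to the pipe, from (256,167) to (257,224). Now d1, the loose cup at (445,60).

```bash
cat >> h.py <<'E'
SPOT=np.array([588.,-183.]); AT=PSI-np.pi/2; VALVE=np.array([600.5,38.5])
def st(*k):
    s=sensors.read_state();f=np.round(s['force'],1);print(*k,'t%.1f'%s['t'],'w%.1f'%s['grip_width'],np.round(s['eef_pos'],1),'F',f,'T',np.round(s['wrist_torque'],2));return s
def lin(p,R=None,vel=200,**k):
    """line with one correction of the steady tracking error (hover only)"""
    p=np.asarray(p,float);r=ctrl.move_l(p,R,vel=vel,**k);return r
def hover(p,R,dz=0):
    p=np.asarray(p,float);ctrl.move_ptp(p,R);ctrl.hold(0.15)
    e=sensors.read_state()['eef_pos']-p
    return np.clip(e,-3,3)
def place(z_tcp_bottom):
    """z_tcp_bottom: TCP height above cup bottom while held"""
    R=Rdown(AT)
    e=hover((*SPOT,225+z_tcp_bottom+45),R);s=st('hover')
    if s['grip_width']<50: print('LOST');return False
    e[2]=min(e[2],2)
    hit=ctrl.move_l(np.array([*SPOT,225+z_tcp_bottom+3])-e,vel=120,threshold=6);st('down',hit)
    ctrl.gripper_to(85);ctrl.move_l(np.array([*SPOT,225+z_tcp_bottom+70])-e,vel=300);st('up')
    return True
E
python3 - <<'E'
from h import *
d=np.array([445,59.7])
R=Rdown(AT);e=hover((*d,150),R);st('h',e)
save('wrist','w9')
ctrl.move_l(np.array([*d,76])-e,vel=150);st('at')
ctrl.gripper_to(50,40);s=st('grip')
ctrl.move_l(np.array([*d,180])-e,vel=200);st('lift')
save('side','s9')
ctrl.move_l(np.array([*d,330])-e,vel=300)
E
python3 -c "
import cv2,numpy as np
cv2.imwrite('pics/v9.png',cv2.resize(np.hstack([cv2.imread('pics/w9.png'),cv2.imread('pics/s9.png')]),(800,300)))"
```

```text
h [ 0.69636214 -0.09898982  0.39959899] t13.6 w84.8 [445.7  59.6 150.4] F [0.5 0.2 0.6] T [0.04 0.02 0.02]
at t14.3 w84.6 [444.8  59.8  75.9] F [-1.2 -0.2  0.2] T [-0.04  0.01 -0.07]
grip t14.6 w61.2 [446.   59.8  77.3] F [-0.3  0.5  6.3] T [0.01 0.06 0.05]
lift t15.3 w61.3 [443.4  59.8 178.8] F [ 0.3  0.9 -0.9] T [ 0.04  0.03 -0.03]
```

View pics/v9.png

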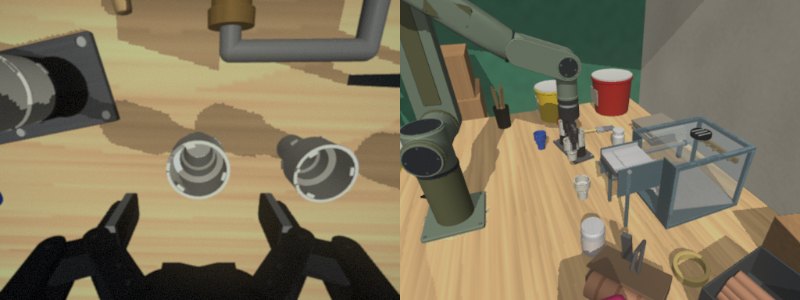

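The left view shows d1 centred at (198,165) between the jaws. In the right view the bench at d1's old spot is empty and the cup hangs at (575,150). I place it.

```bash
python3 - <<'E'
from h import *
place(76.5)
for i in range(3):
    ctrl.hold(0.25);save('side',f'p1_{i}')
st()
E
python3 -c "
import cv2,numpy as np
cv2.imwrite('pics/p1.png',cv2.resize(np.hstack([cv2.imread(f'pics/p1_{i}.png')[120:320,220:470] for i in (0,2)]),(800,320)))"
```

```text
hover t17.2 w61.3 [ 587.8 -181.2  346.9] F [-0.1 -0.  -0.7] T [-0.01 -0.01 -0.04]
down False t17.7 w61.4 [ 588.1 -184.3  304.1] F [ 0.3 -0.6  0.6] T [-0.04  0.02  0.04]
up t18.5 w85.1 [ 589.1 -185.2  374.2] F [-0.5  0.3 -1. ] T [-0.06  0.02  0.05]
t19.4 w85.0 [ 588.2 -184.8  371.1] F [-0.1 -0.2  0.3] T [-0.02 -0.    0.01]
```

View pics/p1.png

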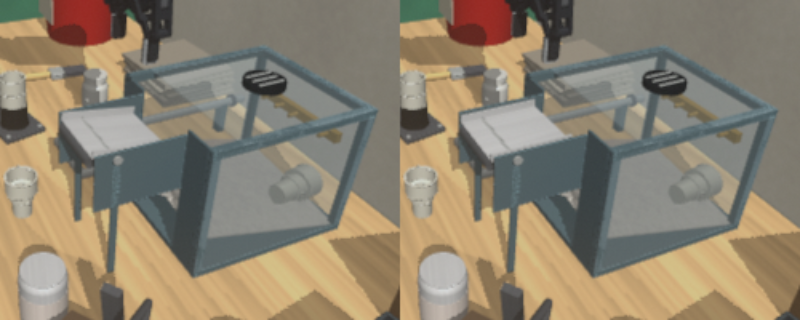

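Cup d1 lies inside at (300,185) in the crop and the tray is level again. Next is d2, re-measured at hover.

```bash
cat >> h.py <<'E'
def rimfit(name,zr,near,win=60):
    im,d,c=load(name);P=cloud(c,d)
    m=(d>0)&(abs(P[...,2]-zr)<3.5)&(np.hypot(P[...,0]-near[0],P[...,1]-near[1])<win)
    p=P[m];
    if len(p)<60: print('rim: few',len(p));return None
    x=circ(p[:,:2]);print('rim',np.round(x,1),len(p),'z',np.round(np.median(p[:,2]),1));return x
E
python3 - <<'E'
from h import *
R=Rdown(AT);d=np.array([445,-62.3])
ctrl.move_ptp((*d,260),R);ctrl.hold(.1);save('wrist','w10');x=rimfit('w10',84,d)
if x is not None and abs(x[2]-28.6)<1:
    d=x[:2];e=hover((*d,150),R)
    ctrl.move_l(np.array([*d,76])-e,vel=150);st('at')
    ctrl.gripper_to(50,60);s=st('grip')
    ctrl.move_l(np.array([*d,335])-e,vel=250);st('lift')
E
```

```text
rim [445.5 -61.7  28.4] 585 z 83.5
at t21.7 w85.0 [444.  -61.1  74.2] F [-0.3 -0.2  0.7] T [-0.05 -0.02  0.01]
grip t22.1 w59.2 [444.6 -61.4  74.9] F [-1.3 -0.3  6.6] T [0.01 0.06 0.01]
lift t23.2 w59.2 [442.  -60.4 330.3] F [ 0.1 -0.4 -2.3] T [0.06 0.01 0.  ]
```

View pics/w10.png

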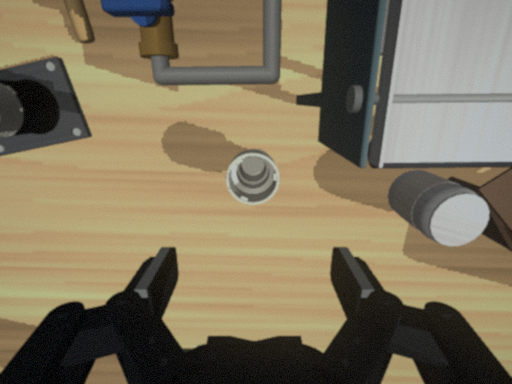

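d2 was at (253,177) and is now held at 59 mm. I place it.

```bash
python3 - <<'E'
from h import *
place(74.5)
ctrl.move_ptp((485,220,330),Rdown(0));ctrl.hold(.2)
save('side','p2');save('wrist','w11');a=rimfit('w11',130,(512,223.5));b=rimfit('w11',130,(483,350))
v=b[:2]-a[:2];print(np.hypot(*v),np.degrees(np.arctan2(v[1],v[0])));st()
E
python3 -c "
import cv2,numpy as np
cv2.imwrite('pics/p2c.png',cv2.resize(np.hstack([cv2.imread(f'pics/{i}.png') for i in ('p2','w11')]),(800,300)))"
```

```text
hover t24.2 w59.7 [ 587.2 -181.7  344.8] F [ 0.2 -0.5 -0.6] T [-0.04  0.01  0.  ]
down False t24.7 w59.3 [ 588.6 -184.   302.3] F [-0.  -0.2 -0.4] T [ 0.01 -0.05 -0.02]
up t25.4 w84.8 [ 589.8 -184.8  372.3] F [0.3 0.5 0.2] T [0.04 0.04 0.02]
rim [512.3 223.6  28.4] 531 z 129.6
rim [483.1 349.7  28.4] 770 z 129.5
129.46423147025823 103.02787852134344
t27.3 w85.2 [485.4 219.4 330. ] F [ 0.6 -0.3  0.4] T [ 0.   -0.04  0.02]
```

View pics/p2c.png

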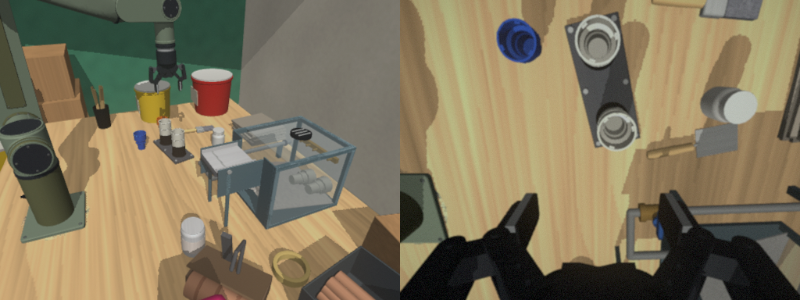

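Both loose cups are inside at side-picture (310,180), and the tray is level. Stack a's nearer top rim is at (512,224) and stack b's at (483,350). Now the first locked cup.

```bash
cat >> h.py <<'E'
def unlock(xy,rim,tag,a0=None,a1=None,up=3.5):
    a1=AT if a1 is None else a1; a0=a1+np.radians(60) if a0 is None else a0
    xy=np.asarray(xy);R=Rdown(a0)
    e=hover((*xy,rim+70),R);st('hover')
    ctrl.move_l(np.array([*xy,rim-5])-e,R,vel=120,threshold=10);s=st('at')
    ctrl.gripper_to(50,70);ctrl.hold(.1);s=st('grip')
    if s['grip_width']<50: return None
    z0=s['eef_pos'][2];c=np.array([*xy,rim-5])-e
    c[2]+=up;ctrl.move_l(c,R,vel=10);ctrl.hold(.1);s=st('eased')
    for k in range(3):
        dz=s['eef_pos'][2]-z0
        if abs(dz-up)<0.5: break
        c[2]+=np.clip(up-dz,-2,2);ctrl.move_l(c,R,vel=10);ctrl.hold(.1);s=st('adj %.1f'%dz)
    for a in np.linspace(a0,a1,4)[1:]:
        ctrl.move_l(c,Rdown(a),vel=60);s=st('turn dz%.1f'%(s['eef_pos'][2]-z0))
    return c,z0
E
python3 - <<'E'
from h import *
c,z0=unlock((512.3,223.6),130,'a2')
np.save('c.npy',[*c,z0]);im,_,_=save('wrist','w12')
im2,_,_=save('side','p3');cv2.imwrite('pics/w12c.png',np.hstack([cv2.resize(im[:,:,::-1],(400,300)),cv2.resize(im2[120:240,150:310,::-1],(400,300))]))
E
```

```text
hover t28.0 w85.1 [514.1 224.1 203.1] F [-1.  -0.4  0.4] T [0.01 0.04 0.01]
at t28.8 w84.8 [511.3 223.3 122.9] F [-0.3 -0.7 -0.2] T [-0.04 -0.   -0.01]
grip t29.3 w60.5 [511.9 223.3 123.9] F [-1.1 -1.1  6.8] T [-0.12  0.16  0.05]
eased t29.9 w60.2 [510.4 223.  125.3] F [-0.1 -0.5 -0.7] T [-0.05 -0.09 -0.02]
adj 1.4 t30.3 w60.5 [510.5 223.1 127.5] F [ 0.7 -0.4 -0.9] T [-0.04 -0.05  0.01]
turn dz3.6 t30.8 w60.1 [510.5 223.1 127.5] F [-0.  -1.  -0.7] T [ 0.   -0.   -0.01]
turn dz3.5 t31.3 w60.4 [510.5 223.1 127.5] F [ 0.1  0.2 -0.7] T [-0.03  0.02  0.06]
turn dz3.6 t31.8 w60.5 [510.5 223.2 127.5] F [ 0.   0.7 -1.1] T [ 0.08 -0.04  0.  ]
```

View pics/w12c.png

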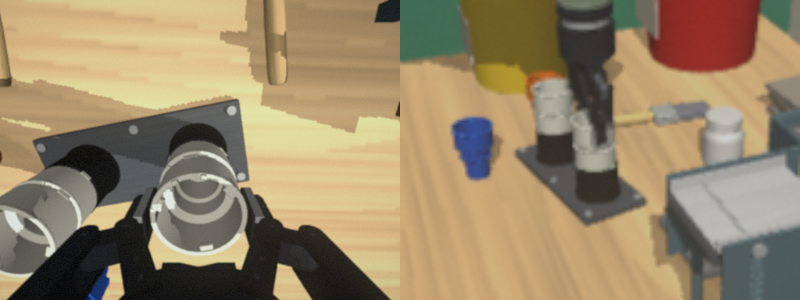

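The cup is turned with no resistance (held at (198,215) in the picture). I lift with a force watch.

```bash
cat >> h.py <<'E'
def liftout(c,z0):
    """slow lift with force watch; then up, returns ok"""
    R=sensors.read_state()['eef_rot'];c=np.array(c)
    hit=ctrl.move_l(c+[0,0,12],vel=25,threshold=8);s=st('slow',hit)
    if hit: return False
    hit=ctrl.move_l(c+[0,0,70],vel=120,threshold=12);s=st('out',hit)
    if hit: return False
    ctrl.move_l(c+[0,0,230],vel=300);s=st('high');return s['grip_width']>55
E
python3 - <<'E'
from h import *
x=np.load('c.npy')
if liftout(x[:3],x[3]):
    im,_,_=save('side','p4');cv2.imwrite('pics/p4c.png',cv2.resize(im[:260,120:400,::-1],(800,600)))
E
```

```text
slow False t32.6 w60.3 [510.5 223.1 139.6] F [ 0.4  0.2 -0.8] T [-0.03  0.02  0.  ]
out False t33.2 w60.2 [510.1 223.  197.1] F [-0.2  0.6 -0.8] T [ 0.01  0.06 -0.02]
high t33.9 w60.5 [509.6 222.8 355.1] F [-1.  -0.4 -2.1] T [-0.02  0.01  0.04]
```

View pics/p4c.png

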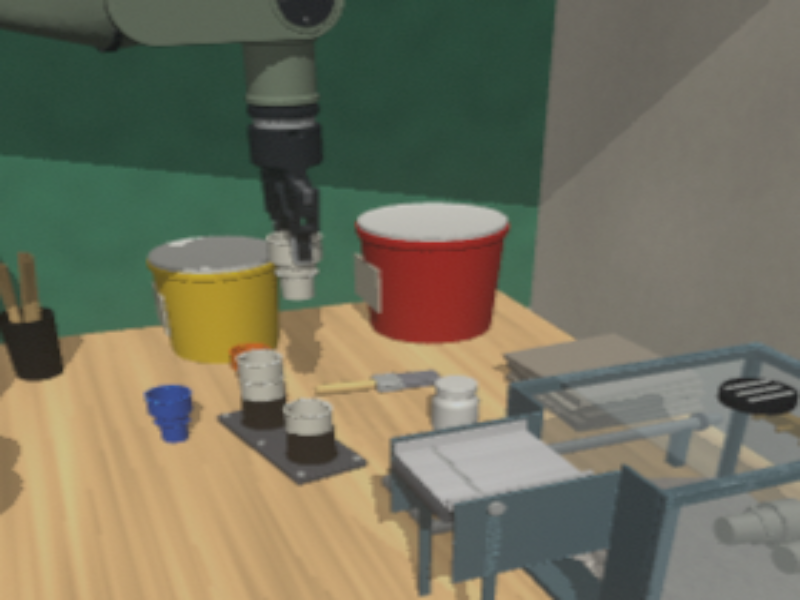

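One cup is held at (295,260) and the lower one remains in the socket at (310,430). I place this one, then do the lower cup.

Run:
```python
from h import *
place(78)
im,_,_=save('side','p5')
ctrl.move_ptp((490,110,300),Rdown(0));ctrl.hold(.1);im2,_,_=save('wrist','w13');x=rimfit('w13',96,(512.3,223.6),40)
im,_,_=save('side','p6');cv2.imwrite('pics/p6c.png',np.hstack([cv2.resize(im[:,:,::-1],(400,300)),cv2.resize(im2[:,:,::-1],(400,300))]))
```

```text
hover t35.6 w60.2 [ 588.3 -181.6  348.2] F [ 0.5  1.  -0.7] T [-0.05  0.01  0.05]
down False t36.1 w60.2 [ 587.7 -184.1  305.6] F [-0.   0.1  0.3] T [-0.02  0.    0.02]
up t36.9 w85.0 [ 588.6 -184.9  375.9] F [-0.1 -0.4 -0.4] T [-0.02 -0.01 -0.01]
rim [511.3 222.8  28.4] 694 z 95.7
```

View pics/p6c.png

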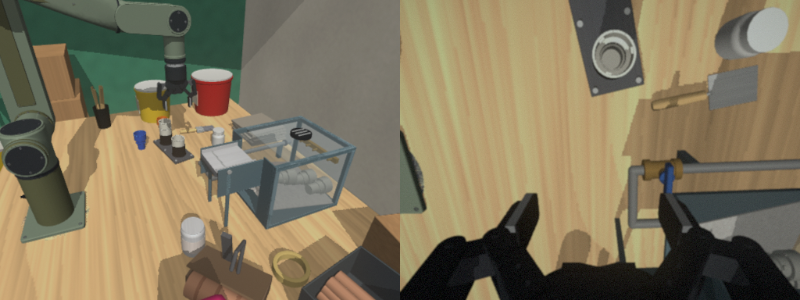

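Three cups are inside, and the next cup's rim is at (614,55) in the wrist half. Continuing with the lower cup.

Run:
```python
from h import *
c,z0=unlock((512,223.3),96,'a1')
s=sensors.read_state()
if s['grip_width']>55 and abs(s['force']).max()<6 and liftout(c,z0):
    place(z0-12)
    save('side','p7');im2,_,_=save('wrist','w14')
    ctrl.move_ptp((485,250,330),Rdown(0));ctrl.hold(.1);im2,_,_=save('wrist','w15');x=rimfit('w15',130,(483,350),40)
    im,_,_=save('side','p8');cv2.imwrite('pics/p8c.png',np.hstack([cv2.resize(im[:,:,::-1],(400,300)),cv2.resize(im2[:,:,::-1],(400,300))]))
```

```text
hover t39.2 w85.0 [513.6 222.6 168.1] F [-0.   0.2  0.5] T [-0.04 -0.01 -0.04]
at t40.0 w85.0 [511.1 224.1  89.6] F [ 0.4 -0.7  0.7] T [-0.02 -0.02  0.02]
grip t40.5 w60.4 [512.5 224.2  91. ] F [ 2.1 -0.7  6.7] T [-0.12 -0.2   0.02]
eased t41.1 w60.4 [511.7 223.7  92.2] F [ 4.2 -0.8 -3.2] T [-0.26 -1.1  -0.02]
adj 1.2 t41.5 w60.9 [511.6 223.6  93.7] F [ 5.9 -0.  -6.5] T [-0.18 -1.3  -0.04]
adj 2.7 t41.9 w60.6 [511.5 223.5  94.3] F [ 6.6 -0.8 -7.3] T [-0.2  -1.43  0.01]
turn dz3.3 t42.4 w60.5 [511.  224.1  95.3] F [ 4.4 -1.1 -0.6] T [ 0.05 -0.97  0.02]
turn dz4.3 t42.9 w60.4 [511.7 224.2  95.8] F [ 6.1  0.2 -0.3] T [ 0.07 -1.01  0.07]
turn dz4.8 t43.4 w60.2 [511.6 223.9  95.7] F [ 5.3  0.1 -0.4] T [-0.14 -1.01  0.06]
slow False t44.0 w60.2 [508.8 223.8 106.3] F [-0.3 -0.7 -0.6] T [0.02 0.04 0.03]
out False t44.6 w60.2 [509.9 223.9 164.7] F [-1.1 -0.2 -1.4] T [-0.04 -0.01 -0.01]
high t45.3 w60.4 [509.4 223.7 322.8] F [ 0.8 -0.1 -1.3] T [-0.01  0.05 -0.03]
hover t47.0 w60.4 [ 588.3 -181.6  349.1] F [-0.7  0.1 -0.6] T [-0.02 -0.04 -0.02]
down False t47.5 w60.0 [ 587.7 -184.1  306.8] F [-0.  -0.1  0.2] T [ 0.01 -0.05 -0.01]
up t48.2 w84.7 [ 588.7 -184.9  377.1] F [-0.2  0.4 -0.8] T [-0.    0.    0.07]
rim [483.  349.8  28.4] 687 z 129.5
```

View pics/p8c.png

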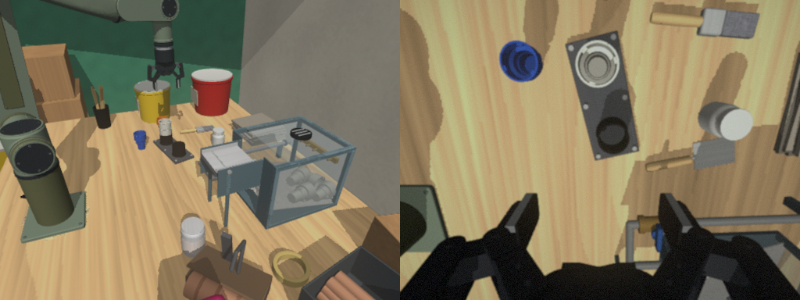

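The socket at (612,133) is empty and four cups are inside. Now stack b.

Run:
```python
from h import *
c,z0=unlock((483,349.8),130,'b2')
s=sensors.read_state()
if s['grip_width']>55 and abs(s['force']).max()<7 and liftout(c,z0):
    save('side','p9a')
    place(z0-46)
    ctrl.move_ptp((485,250,330),Rdown(0));ctrl.hold(.1);im2,_,_=save('wrist','w16');x=rimfit('w16',96,(483,350),40)
    im,_,_=save('side','p9');cv2.imwrite('pics/p9c.png',np.hstack([cv2.resize(im[:,:,::-1],(400,300)),cv2.resize(im2[:,:,::-1],(400,300))]))
```

```text
hover t51.0 w85.4 [484.7 349.5 202.5] F [ 0.4 -0.8  0.4] T [-0.04  0.    0.02]
at t51.8 w84.5 [482.  350.3 123.4] F [-0.1  0.   0.3] T [-0.03 -0.    0.01]
grip t52.3 w60.4 [482.6 350.6 124.6] F [-0.2 -1.3  6. ] T [-0.1   0.11 -0.03]
eased t52.9 w60.1 [481.1 350.  125.8] F [ 0.8 -1.  -0.1] T [-0.02 -0.1   0.04]
adj 1.2 t53.3 w60.6 [481.2 350.1 128.1] F [ 0.6 -0.1  0.3] T [-0.06 -0.   -0.05]
turn dz3.5 t53.8 w60.0 [481.2 350.1 128. ] F [-0.2 -0.7 -0.6] T [-0.02 -0.01 -0.03]
turn dz3.5 t54.3 w60.5 [481.3 350.1 128. ] F [ 0.4 -0.1 -0.8] T [-0.01 -0.05  0.01]
turn dz3.5 t54.8 w60.1 [481.3 350.1 128.1] F [ 0.1 -0.2 -0.3] T [ 0.04 -0.04  0.04]
slow False t55.5 w60.1 [481.2 350.1 140.2] F [ 0.2 -0.3  0. ] T [ 0.03 -0.01 -0.05]
out False t56.1 w60.0 [480.9 349.9 197.6] F [ 0.1 -0.2 -1.6] T [-0.05 -0.02 -0.01]
high t56.8 w60.4 [480.5 349.7 355.7] F [ 0.3 -0.6 -1.8] T [0.02 0.01 0.06]
hover t59.0 w60.1 [ 588.3 -181.9  348.7] F [ 0.   0.7 -0.3] T [ 0.05 -0.03  0.05]
down False t59.5 w60.8 [ 587.7 -183.9  306.3] F [-0.4 -0.8 -1.1] T [ 0.01 -0.   -0.03]
up t60.2 w84.9 [ 588.6 -184.5  376.6] F [-0.  -0.1  0.2] T [ 0.02  0.01 -0.01]
rim [481.9 349.5  28.4] 557 z 95.6
```

View pics/p9c.png

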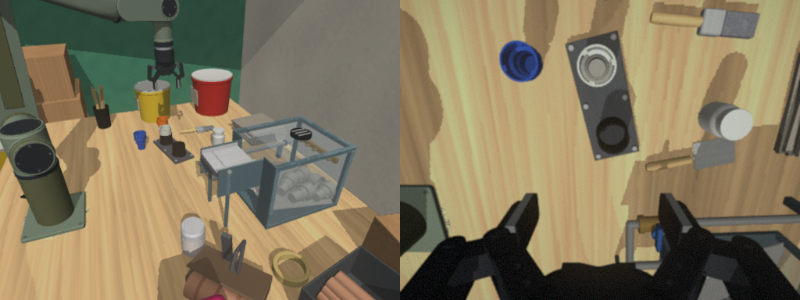

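Five cups are inside; the last has its rim at (598,68) in the wrist half. I place it too.

Run:
```python
from h import *
c,z0=unlock((482.6,349.7),96,'b1')
s=sensors.read_state()
if s['grip_width']>55 and abs(s['force']).max()<8 and liftout(c,z0):
    place(z0-12)
    ctrl.move_ptp((500,-20,340),Rdown(0));ctrl.hold(.8);im2,_,_=save('wrist','w17')
    im,_,_=save('side','p10');cv2.imwrite('pics/p10c.png',cv2.resize(im[110:300,190:450,::-1],(800,585),interpolation=cv2.INTER_CUBIC))
    im,_,_=save('scene','s10');cv2.imwrite('pics/s10c.png',np.hstack([cv2.resize(im[100:370,130:390,::-1],(400,400)),cv2.resize(im2[:,:,::-1],(400,400))]))
```

```text
hover t63.0 w84.9 [484.4 349.7 168.5] F [-0.3 -0.3 -0. ] T [ 0.06 -0.03 -0.01]
at t63.8 w85.1 [481.5 350.   89.2] F [-0.1 -0.2 -0.4] T [0.02 0.08 0.07]
grip t64.2 w60.4 [482.7 350.3  90.6] F [ 2.1 -1.5  5.5] T [-0.12 -0.22  0.01]
eased t64.8 w60.4 [482.  349.6  91.5] F [ 5.7  0.  -2.9] T [-0.06 -1.15  0.  ]
adj 0.9 t65.3 w60.3 [481.8 349.4  92.9] F [ 7.   0.6 -6.8] T [ 0.02 -1.34 -0.02]
adj 2.3 t65.7 w60.5 [481.7 349.4  93.9] F [ 6.8 -0.3 -7. ] T [ 0.06 -1.42 -0.01]
turn dz3.3 t66.2 w60.5 [481.2 350.   95.1] F [ 4.8  2.  -1.4] T [ 0.21 -0.84  0.06]
turn dz4.5 t66.7 w60.4 [482.  349.9  95.7] F [ 5.5  0.1 -1.6] T [ 0.02 -1.05  0.02]
turn dz5.2 t67.2 w60.3 [481.8 349.9  95.7] F [ 5.1  0.1 -0.9] T [ 0.03 -0.97  0.09]
slow False t67.8 w60.4 [479.3 349.3 106.4] F [ 0.7 -0.  -1.2] T [-0.07 -0.02 -0.03]
out False t68.4 w60.4 [480.3 349.5 164.8] F [ 0.6 -0.3 -1.1] T [ 0.01 -0.    0.01]
high t69.1 w60.5 [479.8 349.2 322.7] F [-0.5 -0.4 -1.3] T [-0.07  0.    0.03]
hover t71.2 w60.3 [ 588.3 -181.9  348.6] F [ 0.1 -0.5 -0.2] T [-0.01  0.04 -0.02]
down False t71.7 w60.3 [ 587.7 -183.9  306.3] F [ 0.2 -0.8 -0.1] T [-0.04 -0.03 -0.01]
up t72.5 w84.7 [ 588.7 -184.6  376.7] F [-0.1 -0.1 -0. ] T [ 0.01 -0.02  0.01]
```

View pics/p10c.png

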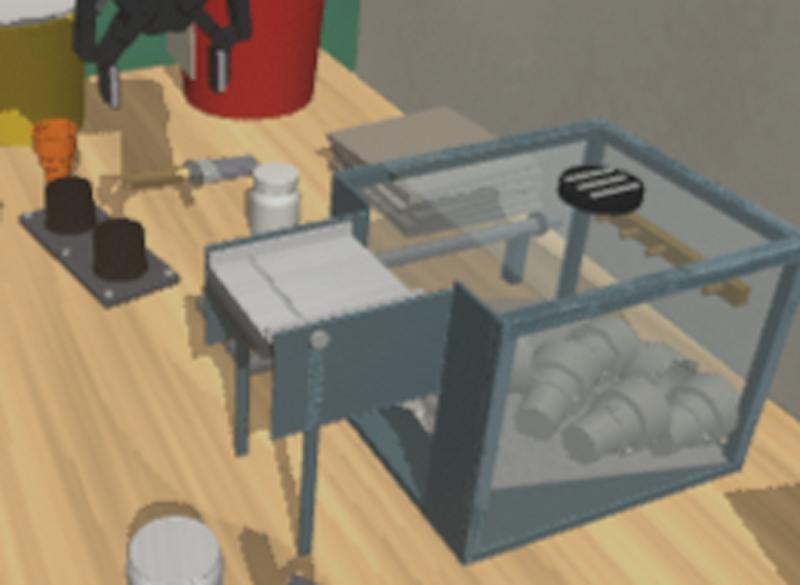

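View pics/s10c.png

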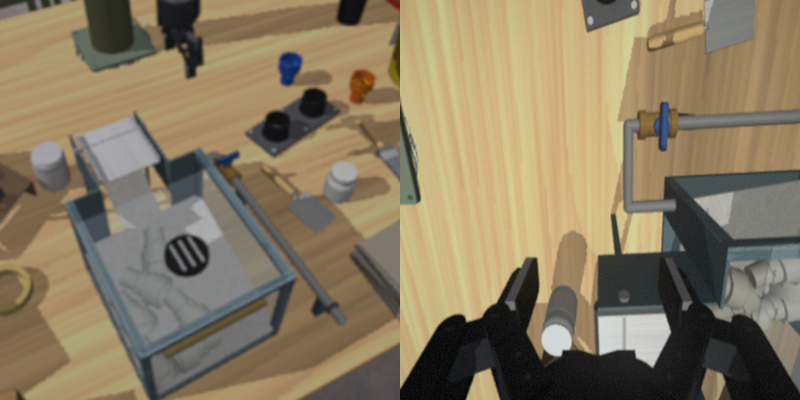

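Both sockets are empty, the tray is level and the valve is shut. I look from above to count the cups and check their positions.

Run:
```python
from h import *
ctrl.move_ptp((690,-240,400),Rdown(0));ctrl.hold(.2);im,d,c=save('wrist','w18')
a=proj(c,[[536+115+3,-160-100,150],[536+115+3,-100,150]]);print(a);st()
im=np.ascontiguousarray(im[:,:,::-1]);cv2.line(im,*[tuple(int(k) for k in q) for q in a],(0,0,255),1)
cv2.imwrite('pics/w18c.png',cv2.resize(im,(768,576)))
```

```text
[[228.83483658 178.30677267]
 [224.95761198  51.503984  ]]
t76.0 w84.9 [ 689.9 -238.8  400.8] F [ 0.6 -0.4 -0.1] T [0.06 0.05 0.02]
```

View pics/w18c.png

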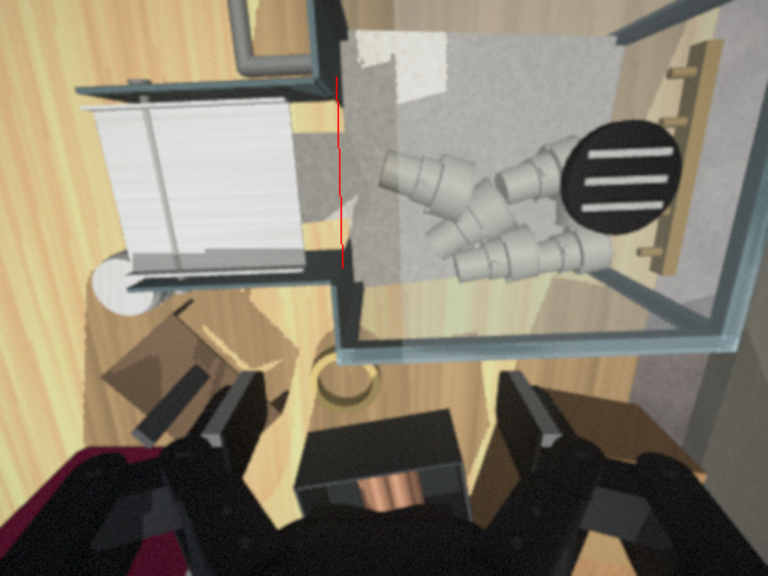

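The view shows six cups at (425,180), (475,215), (500,255), (575,250), (525,180) and (570,155), all well past the mouth line (red), with the tray level. Now the valve: 45° for five seconds.

Run:
```python
from h import *
np.set_printoptions(precision=2,suppress=True)
im,d,c=load('w8')
p=ray_plane(c,[(190+328/5,130+170/4.5),(190+336/5,130+425/4.5)],122);print(p,p.mean(0));v=p.mean(0)[:2]
v=(v+np.array([600.3,37.6]))/2;print(v)
R0=Rdown(PSI)
ctrl.gripper_to(45,40)
e=hover((*v,230),R0);st('h',e)
ctrl.move_l(np.array([*v,130.5])-e,R0,vel=150,threshold=15);st('at')
ctrl.gripper_to(0,60);s=st('grip')
np.save('v.npy',np.array([*v,130.5])-e)
save('wrist','w19')
```

```text
[[600.54  66.84 122.  ]
 [602.36  13.8  122.  ]] [601.45  40.32 122.  ]
[600.87  38.96]
h [ 1.22 -1.19  1.04] t77.9 w45.2 [602.1  37.8 231. ] F [-0.   0.3 -0.2] T [ 0.01 -0.03 -0.03]
at t78.7 w45.0 [600.5  40.  130.4] F [-0.4  0.2 -0. ] T [-0.01 -0.01 -0.  ]
grip t79.1 w8.4 [601.9  40.1 131.6] F [2.5 0.6 6. ] T [ 0.02 -0.39  0.19]
```

View pics/w19.png

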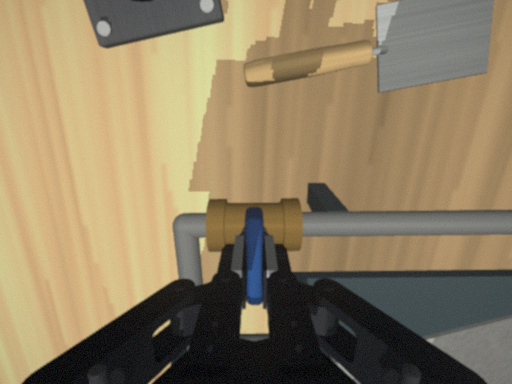

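The jaws straddle the bar at (255,260), gripped at 8.4 mm.

Run:
```python
from h import *
v=np.load('v.npy')
ang=lambda s:np.degrees(np.arctan2(s['eef_rot'][1,1],s['eef_rot'][0,1]))-1.8
for a in (22.5,45): ctrl.move_l(v,Rdown(PSI+np.radians(a)),vel=60)
s=st('open');t0=s['t'];print(ang(s))
im,_,_=save('wrist','w20')
ctrl.hold(5.1-(sensors.read_state()['t']-t0));s=st('blown');print(ang(s))
for a in (22.5,-1.5): ctrl.move_l(v,Rdown(PSI+np.radians(a)),vel=60)
s=st('shut');print(ang(s))
ctrl.gripper_to(45,40);ctrl.move_l(v+[0,0,100],vel=200);ctrl.gripper_to(85)
im2,_,_=save('wrist','w21');im3,_,_=save('side','p11');st()
cv2.imwrite('pics/w2021.png',np.hstack([cv2.resize(i[:,:,::-1],(400,300)) for i in (im,im2)]))
cv2.imwrite('pics/p11c.png',cv2.resize(im3[110:300,190:450,::-1],(800,585),interpolation=cv2.INTER_CUBIC))
```

```text
open t80.3 w8.5 [600.9  39.6 131.6] F [ 1.6 -0.8  8.3] T [-0.2   0.05  0.19]
45.00831579267458
blown t85.4 w8.4 [600.9  39.5 131.6] F [-0.  -1.   8.1] T [-0.21  0.01  0.07]
45.00806282372876
shut t86.5 w8.4 [601.9  40.1 131.6] F [ 3.2 -0.4  5.7] T [ 0.06 -0.47  0.8 ]
-1.359015345816551
t88.1 w84.7 [599.6  40.2 229.3] F [0.  0.3 0.4] T [ 0.03  0.08 -0.09]
```

View pics/w2021.png

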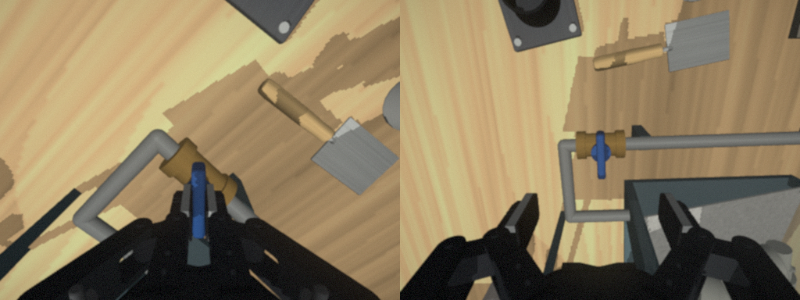

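View pics/p11c.png

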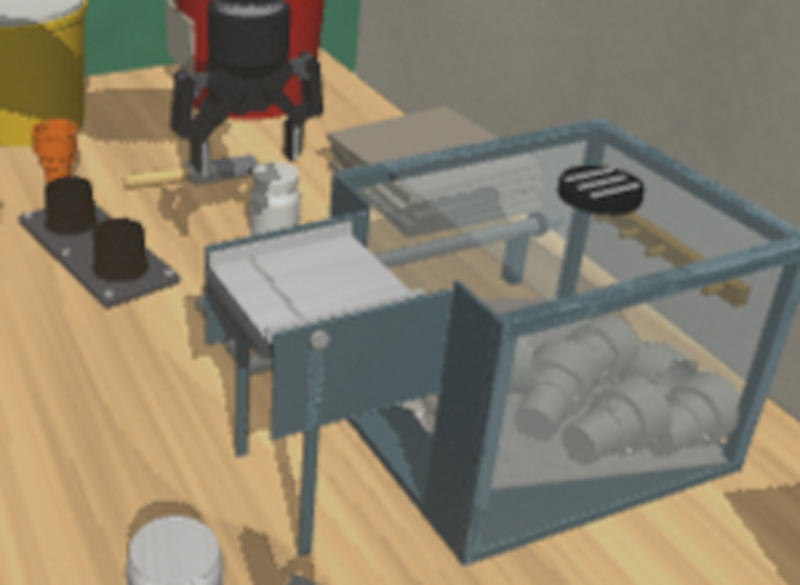

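The left picture shows the bar at 45° to the pipe during the blow. The right shows it shut again at (601,155). The cups are inside and the tray is level, so I hand in.

Run:
```python
from h import *
ctrl.finish_job();print(sensors.read_state()['t'])
```

```text
the job is handed in; nothing more can be done
the job is handed in; nothing more can be done
```

I handed the job in at about 88 s. I shut the valve, sent all six cups (d1, d2, a2, a1, b2, b1) in over the tipping tray, opened the valve to 45° for 5.1 s and shut it again.

**Last checks:**
- **Cups and tray:** the overhead view before the blow showed six cups past the mouth. The side view after it showed them still there, both sockets empty and the tray level.
- **Valve:** the wrist read 45.0° throughout the blow. Afterwards the bar lay square across the pipe, and the torque rose to 0.8 N m at the shut stop.
- **Other things on the bench:** I saw no change in the pictures but did not measure them. The blue and orange look-alikes were never touched.

**What went less than cleanly:**
- My first grip on the valve closed on its hub, at 20 mm. I opened, raised the gripper 8 mm and gripped the bar.
- The bottom cup of each stack pulled with 5 to 7 N while being eased up and turned. It rode up to about 4 to 5 mm, above the 3 to 4 mm asked, but both came out without catching.

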